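# Preset a watch-case holder with its knurled wheel

### The arm

A 6-joint arm with a two-finger parallel gripper is mounted at the origin on the work surface. World frame = base frame: x ahead of the robot, y to its left, z up, the work surface at z = 0. Lengths are in m, angles in degrees, forces in N, time in s.
With the tool pointing down it reaches from about 0.375 to 0.9 m from the base axis. Payload 3.1 kg.
Tool frame: the origin (TCP) lies at the very end of the fingers, on their centre line; the grasp point (between the pads) lies 19 mm behind it; z points along the fingers, y is the line along which they close (so a half turn about z gives the same grasp; the last joint's range is limited). The gripper opens to 87 mm and grips with 3 to 60 N. Pads are 19 mm wide; open, the fingers measure 117 mm over their backs; the gripper's body (75 mm by 190 mm) begins 51 mm behind the grasp point.
Start: joints at [67.065, 30.224, 82.088, -0, 67.689, -10.227], TCP at [0.137, 0.61, 0.223] pointing down, gripper open.
Joint ranges: [-176.69, 176.69], [-43.24, 126.21], [12.49, 139.97], [-82, 262], [0, 151.66], [-163.58, 163.58]. Speed limits (degrees/s): [159.86, 159.86, 180, 180, 180, 180].

### API

Orientations are given as a 3x3 rotation matrix whose columns are the frame's x, y, z axes.
In Python, from rig import * gives the robot as it stands.
- The arm moves only by the tool jog_arm, never from a script. Its arguments are lists of equal length, an entry for each row: "delta_pos": the shift along the world's x, y, z in cm, a list of three; "turn": the turn about the world's z in degrees; "grip": the closure, from 0 (fully open) to 1 (shut). In form: {"delta_pos": [[x, y, z], ...], "turn": [turn, ...], "grip": [grip, ...]}. A call has 1 to 12 rows; each row is the pose to reach, as a shift and turn from the pose commanded when the call began; what a row does not reach only later rows make up. A row lasts 1/8 s, in which the tool goes at most 62.5 mm and 10.7 degrees, less where a joint would pass 70% of its speed; a pose out of reach is approached as far as the arm can. A call with a gripper value outside its range is refused whole. The fingers move at their own pace and stop on an object; the grip force is fixed at half the most. Time passes only in rows, so rows that repeat a pose let the fingers close. It gives the time, the measured TCP pose, the force, the opening and the grip force at its end, in the units of the state.
- read_state(): the state, without advancing time (a new reading comes with each control period).
- capture(name): name is "scene" or "top" or "wrist"; returns a dict with "color" (400x640x3 uint8, blue, green, red), "fovy" (degrees; the focal length in pixels is half the picture's height over the tangent of half this angle, whatever the lens; pixels are square), "cx", "cy" (the principal point, pixels), "camera_from_world" (4x4, takes a point from world to camera coordinates). Camera axes: x right, y up, looking along -z (the intrinsics and any distortion apply to the point x, -y, -z); pixel columns grow to the right and rows downward; lengths in m; the calibration is good to about 2 mm. A picture is of the moment at which its call begins. There is no depth.
- hand_in(): hands the job in; it is judged then, once.
The state is a dict: "time_s": time; "joint_positions": joint angles; "qvel": joint speeds; "tau": joint torques, N m; "position": TCP position; "tcp_rot": TCP orientation; "force": force on the tool from outside, world axes, zero at the start; "moment": the same for the moment, N m; "opening": opening from 0.0 (shut) to 1.0 (fully open); "grasp_force": force on a finger pad.
Only numpy, scipy, OpenCV 4.12 (cv2) and the standard library are available. Lean on these libraries where they do the work, as an engineer would, in place of code of your own. Each camera call takes 0.05 s, during which the arm holds its last target. There are 200 camera calls.

### The job

Preset the watch-case holder for the next case: with light strokes of a fingertip across the top of the knurled brass wheel, roll it until the sliding jaw has closed in to the red size marker, so that the jaw's black pointer stands in line with the marker, within the marker's own width, and stays there when you take your hand away. Work the jaw through the wheel only: do not touch the jaw itself or shift the red marker, do not pinch or lean hard on the wheel, and leave the watch, loupe, oil bottle and screwdriver where they lie.

Things in the scene. Friction and masses are not known exactly. Their poses are not given: they have to be found in the camera images.
- holder: Watch-case holder screwed down on the 3 mm green mat. Grey base plate 155 x 200 x 14 mm. Origin on its underside (plate: x -62 to +93, y +-100 mm). z up; y = the way the sliding jaw closes, towards the fixed jaw at y 44 to 80 mm; x = from the wheel towards the scale. Jaw plates end 54 mm, their white nylon pins 62 mm above the underside, all lower than the wheel's top (68 mm).
- wheel_axle (a point): Centre of the knurled brass wheel, 52 mm diameter, 14 mm wide, on a fixed level axle along the holder's x; at (-45, -16, 42) mm in the holder frame, axes as the holder's. It stands between two grey cheek plates (outer faces 11.5 mm either side of its mid-plane, 40 mm long in y, tops 14 mm above the axle); its top 12 mm stand free.
- wheel_crown (a point): Top of the wheel's rim, 26 mm above the axle, fixed in the holder. A fingertip pressed here (5 to 10 N is ample) and drawn along the holder's +y drags the rim by friction. A pinion on the axle and the jaw's rack move the jaw the same way: 6 mm per rad, 0.23 mm per mm of rim travel, +y closing, -y opening. Turning takes 1 to 2 N at the rim; the wheel stays where left.
- wheel: The knurled wheel itself; its origin is the axle centre, and the frame turns with the wheel about its x.
- carriage: The sliding aluminium jaw with its steel rack and two white nylon pins, on two guide rods; moved by the wheel only. Its origin slides along the holder's y at holder x = 0, z = 0; it starts at y = -16 mm and can run from -36 to +18 mm.
- pointer_tip (a point): Tip of the jaw's black pointer (2 mm wide), over the white scale on the side away from the wheel, 34.5 mm above the holder's underside; moves with the jaw along the holder's y.
- marker_tip (a point): Inner end of the red size marker, a bar 5 mm wide in the holder's y that clips over the outer edge of the scale, facing the pointer tip across a 2 mm gap; axes as the holder's. It is set 8 to 26 mm ahead (+y) of the pointer at the start and slides if pushed.
- watch_mid (a point): Centre of a loose watch head (steel, white dial, 40 mm diameter, 11 mm thick) lying on the mat; bystander.
- loupe_mid (a point): Centre of a loose black loupe, an open cup 34 mm wide and 32 mm high; bystander.
- oiler_mid (a point): Centre of a loose amber oil bottle with red cap, 30 mm diameter, 62 mm high; bystander.
- screwdriver: Loose slim steel screwdriver, 137 mm long, 9 mm high, lying on the mat, red end cap; its x runs along it, origin on its underside near the middle; bystander.

How it is judged:
By the outcome, as a careful person would: the job done as asked, in the order asked, and still so for the second after the job is handed in, with the robot touching nothing.
It also fails if it takes over 51 s, if anything falls off the work surface, if the arm or the gripper's body presses on something with over 40 N, if the wrist force passes 120 N, or if a joint passes its speed limit or range.

## Working session

There is one attempt and no reset: what is moved stays moved. The work goes in short steps, Python scripts to look and compute and a tool call to move; the robot and the scene stay as the last step left them, time stands still between calls to the robot, and variables do not carry over. Pictures are saved under pics/ and viewed, at most 10 in all, crops included, and the job is handed in when it is done.

Besides the shell and the picture viewer there is one more tool, called as name(argument=value, ...), one argument or row to a line, values as JSON. jog_arm: Moves the arm, as the interface text tells. Its arguments: {"type":"object","properties":{"delta_pos":{"type":"array"},"turn":{"type":"array"},"grip":{"type":"array"}},"required":["delta_pos","turn","grip"]}

```bash
mkdir -p pics; ls
python3 - <<'E'
from rig import *
import cv2,numpy as np,pickle
for n in ("scene","top"):
    c=capture(n); cv2.imwrite(f"pics/{n}0.png",c["color"]); pickle.dump(c,open(f"{n}0.pkl","wb"))
    print(n,{k:v for k,v in c.items() if k!="color"})
s=read_state(); print(s["time_s"],s["position"],s["tcp_rot"],s["force"],s["opening"])
E
```

```text
pics
scene {'fovy': 43.428465668100365, 'cx': 328.34337106352825, 'cy': 189.53652060587874, 'camera_from_world': array([[ 0.77650353,  0.6299672 , -0.01354972, -0.54175771],
       [-0.44452984,  0.56291867,  0.69678964,  0.1776111 ],
       [ 0.44658201, -0.53503635,  0.71714755, -1.25424212],
       [ 0.        ,  0.        ,  0.        ,  1.        ]])}
top {'fovy': 51.272117326817515, 'cx': 321.3806185829697, 'cy': 197.36242845978884, 'camera_from_world': array([[-0.00755671, -0.99995379, -0.0059422 ,  0.08673501],
       [ 0.98129623, -0.00855853,  0.19231343, -0.63470101],
       [-0.1923554 , -0.0043778 ,  0.98131556, -1.00314351],
       [ 0.        ,  0.        ,  0.        ,  1.        ]])}
0.1 [0.13722137 0.60908537 0.22167582] [[-9.75499676e-01  2.19999543e-01 -7.64297383e-04]
 [ 2.20000593e-01  9.75498075e-01 -1.80144632e-03]
 [ 3.49253259e-04 -1.92545618e-03 -9.99998085e-01]] [ 0.62700586 -0.75080998 -0.26153451] 0.99927640047452
```

View pics/scene0.png

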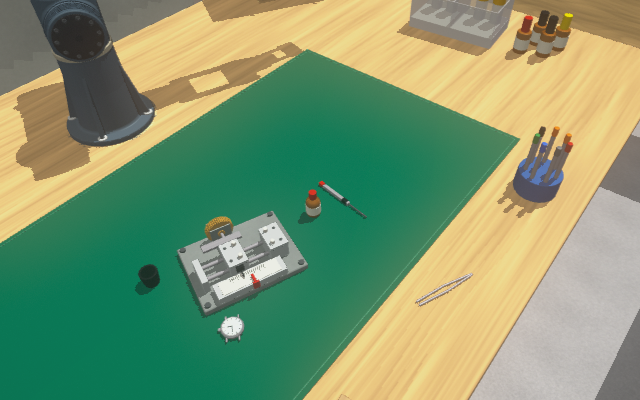

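View pics/top0.png

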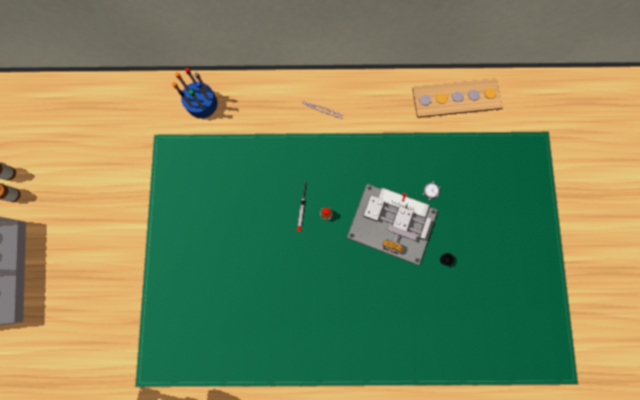

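The top view shows the holder's plate corners at about (370,186), (437,207), (420,264) and (348,237), with the wheel at (393,245). In the scene view the holder is centred near (242,262), the wheel is at (218,227) and the red marker at (256,281).

```bash
cat > h.py <<'E'
import numpy as np,cv2,pickle
from scipy.optimize import least_squares
def f(c): return 200/np.tan(np.radians(c["fovy"]/2))
def proj(c,P):
    P=np.atleast_2d(P); M=c["camera_from_world"]; q=P@M[:3,:3].T+M[:3,3]
    return np.c_[c["cx"]+f(c)*q[:,0]/-q[:,2], c["cy"]-f(c)*q[:,1]/-q[:,2]]
def onplane(c,uv,z):
    M=c["camera_from_world"];R=M[:3,:3];o=-R.T@M[:3,3]
    d=R.T@np.array([(uv[0]-c["cx"])/f(c),-(uv[1]-c["cy"])/f(c),-1]); return o+d*(z-o[2])/d[2]
def H(p,pts):  # holder pose x,y,yaw deg; pts mm -> world m
    pts=np.atleast_2d(pts)/1000; a=np.radians(p[2]); c,s=np.cos(a),np.sin(a)
    return np.c_[p[0]+c*pts[:,0]-s*pts[:,1],p[1]+s*pts[:,0]+c*pts[:,1],pts[:,2]+.003]
E
python3 - <<'E'
from h import *
t=pickle.load(open("top0.pkl","rb")); s=pickle.load(open("scene0.pkl","rb"))
cor=np.array([[93,100,14],[93,-100,14],[-62,-100,14],[-62,100,14.]])
pt=np.array([[370,186],[437,207],[420,264],[348,237.]])
ft=lambda p:(proj(t,H(p,cor))-pt).ravel()
r=least_squares(ft,[.6,0,-17],x_scale=[.01,.01,1]);print(r.x,r.fun.round(1))
p=r.x
print(proj(s,H(p,cor)).round(0),proj(s,H(p,[-45,-16,68])),proj(t,H(p,[-45,-16,68])))
print("crown",H(p,[-45,-16,68]))
a=s["color"][190:330,160:325]; b=t["color"][170:280,335:465]
cv2.imwrite("pics/c.png",np.vstack([cv2.resize(a,(400,340),interpolation=2),cv2.resize(b,(400,338//1*1)[:2] if 0 else (400,250),interpolation=2)]))
E
```

```text
[  0.55923086  -0.10226661 -20.62507504] [-2.8 -2.7  1.7  1.6  1.   0.3 -0.1  0.6]
[[307. 265.]
 [203. 315.]
 [174. 251.]
 [270. 210.]] [[214.10236548 220.82538639]] [[395.66140036 245.14994658]]
crown [[ 0.51147909 -0.10138979  0.071     ]]
```

View pics/c.png

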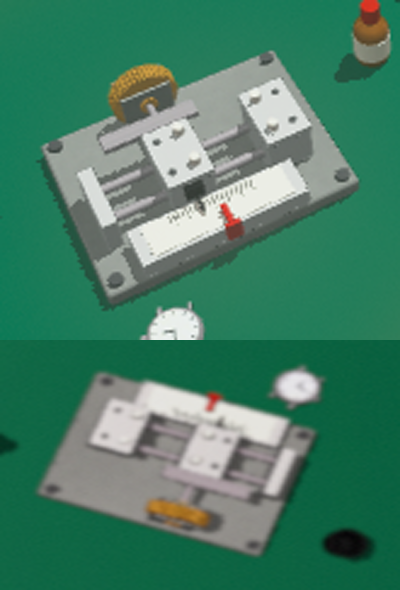

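jog_arm(
  delta_pos=[
    [2, -4, 0],
    [4.8, -9.4, 0],
    [7.6, -14.8, 0],
    [10.4, -20.2, 0],
    [13.2, -25.6, 0],
    [16, -31, 0],
    [18.8, -36.4, 0],
    [21.6, -41.8, 0],
    [24.4, -47.2, 0],
    [27.2, -52.6, 0],
    [30, -58, 0],
    [32.5, -63, 0],
  ],
  turn=[0, -1, -2, -3, -4, -5, -6, -7, -8, -8, -8, -8],
  grip=[1, 1, 1, 1, 1, 1, 1, 1, 1, 1, 1, 1],
)

```text
time_s: 1.6
position: [0.4631, -0.0225, 0.2224]
tcp_rot: [[-0.935, 0.355, 0.0], [0.355, 0.935, 0.0], [-0.0, 0.0, -1.0]]
force: [0.4, 0.8, -0.2]
opening: 0.003
grasp_force: 0.0
```

Run:
```python
from rig import *
from h import *
t=pickle.load(open("top0.pkl","rb")); s=pickle.load(open("scene0.pkl","rb"))
cor=np.array([[93,100,14],[93,-100,14],[-62,-100,14],[-62,100,14.]])
pt=np.array([[366.5,184.5],[437.7,209.6],[418.5,265],[347,237.]])
ps=np.array([[307,266],[204.5,317],[177.3,250],[272,212.]])
r=least_squares(lambda p:np.r_[(proj(t,H(p,cor))-pt).ravel(),(proj(s,H(p,cor))-ps).ravel()],[.56,-.1,-20],x_scale=[.01,.01,1])
print(r.x,r.fun.round(1),"crown",H(r.x,[-45,-16,68]))
c=capture("wrist"); pickle.dump(c,open("w1.pkl","wb")); cv2.imwrite("pics/w1.png",c["color"])
q=read_state();print(q["time_s"],q["position"],q["tcp_rot"][:,1],q["force"],q["opening"])
print(proj(c,H(r.x,np.vstack([cor,[-45,-16,68]]))).round(0), proj(c,q["position"]))
```

```text
[  0.56120679  -0.10033053 -21.45956525] [ 0.6 -2.2  0.6 -1.   1.2 -1.1  0.  -0.8  1.2 -0.7 -1.  -2.9 -1.9  0.4
  0.2 -1.6] crown [[ 0.51347286 -0.09875834  0.071     ]]
1.65 [ 0.46836795 -0.02881635  0.22298187] [ 0.35685774  0.93415296 -0.00328653] [ 4.21429411 -4.54828401  0.5251692 ] 0.006521175756993308
[[363. 355.]
 [199. 354.]
 [189. 232.]
 [370. 235.]
 [258. 268.]] [[305.70607812 271.26375261]]
```

View pics/w1.png

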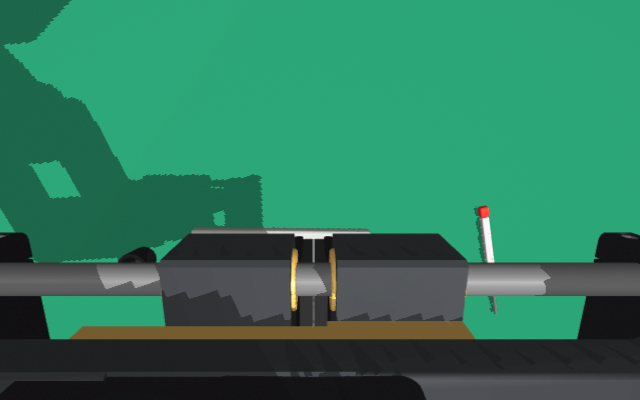

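The wrist view is mostly the closed fingers (rows 230-330, columns 160-470). The holder is hidden beneath them, so I need the TCP beyond the holder in +x to see the scale in the upper half of the picture.

Run:
```python
from h import *
c=pickle.load(open("w1.pkl","rb"))
p=[.561,-.1003,-21.4]
M=c["camera_from_world"]; print("cam",-M[:3,:3].T@M[:3,3])
for v in(60,130,190): print(v,onplane(c,(320,v),.037)-[.468,-.029,0])
print(H(p,[[65,0,34],[-45,-16,68]]))
```

```text
cam [0.39977159 0.00111206 0.38428993]
60 [-0.11365425  0.05428035  0.037     ]
130 [-0.05431298  0.03210094  0.037     ]
190 [0.00134144 0.01129951 0.037     ]
[[ 0.62151863 -0.12401699  0.037     ]
 [ 0.51326446 -0.09877744  0.071     ]]
```

jog_arm(
  delta_pos=[
    [4, -2.5, 0],
    [9, -5.7, 0],
    [14, -8.9, 0],
    [18.5, -11.7, 0],
    [21.3, -13.5, 0],
    [21.3, -13.5, 0],
    [21.3, -13.5, 0],
  ],
  turn=[0, 0, 0, 0, 0, 0, 0],
  grip=[1, 1, 1, 1, 1, 1, 1],
)

```text
time_s: 2.52
position: [0.6742, -0.1543, 0.2216]
tcp_rot: [[-0.935, 0.353, -0.003], [0.353, 0.935, 0.001], [0.003, 0.0, -1.0]]
force: [-0.3, 0.2, 1.0]
opening: 0.003
grasp_force: 0.0
```

Run:
```python
from rig import *
from h import *
c=capture("wrist"); pickle.dump(c,open("w2.pkl","wb")); cv2.imwrite("pics/w2.png",c["color"])
q=read_state();print(q["time_s"],q["position"],q["tcp_rot"][:,1],q["force"])
cor=np.array([[93,100,14],[93,-100,14],[-62,-100,14],[-62,100,14.],[-45,-16,68]])
print(proj(c,H([.5612,-.1003,-21.46],cor)).round(0))
```

```text
2.575 [ 0.67407872 -0.15416111  0.22203633] [3.53134786e-01 9.35572432e-01 2.18961905e-04] [-0.11600089 -0.1181738   0.48841577]
[[418. 154.]
 [226. 152.]
 [218. -16.]
 [433. -13.]
 [308. -16.]]
```

View pics/w2.png

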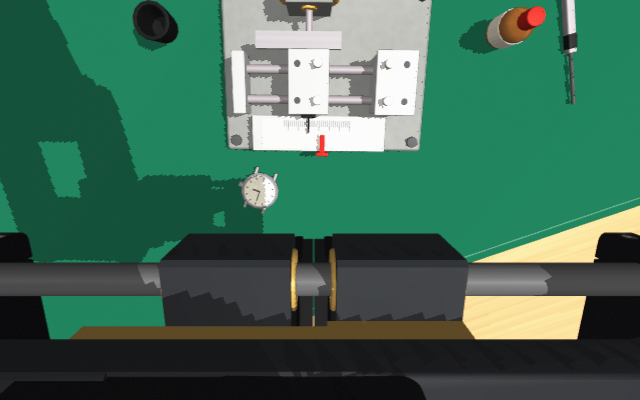

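The scale is now clearly visible: pointer tip near (308,130), red marker's inner end near (322,137), wheel at the top edge near (309,5). Measuring the gap.

```bash
cat >> h.py <<'E'
P0=[.5612,-.1003,-21.46]
def gap(c,p=P0,show=True):
    a=c["color"].astype(int); b,g,r=a[...,0],a[...,1],a[...,2]
    R=H(p,[[60,-40,34.5],[93,40,34.5]])
    m=(r>130)&(g<80)&(b<80); box=np.zeros_like(m)
    q=proj(c,H(p,[[46,-45,34.5],[46,45,34.5],[95,45,34.5],[95,-45,34.5]])).astype(np.int32)
    bb=np.zeros(m.shape,np.uint8); cv2.fillPoly(bb,[q.reshape(-1,1,2)],1)
    red=m&(bb>0); blk=(a.max(2)<60)&(bb>0)
    def inh(msk):
        v,u=np.nonzero(msk); out=[]
        for uu,vv in zip(u,v):
            w=onplane(c,(uu,vv),.0375)-[p[0],p[1],0]; t=np.radians(p[2])
            out.append([np.cos(t)*w[0]+np.sin(t)*w[1],-np.sin(t)*w[0]+np.cos(t)*w[1]])
        return np.array(out)*1000
    A,B=inh(red),inh(blk)
    A=A[A[:,0]<A[:,0].min()+9]; B=B[B[:,0]>B[:,0].max()-5]
    for n,X in(("red",A),("blk",B)): print(n,len(X),X.min(0).round(1),X.max(0).round(1),X.mean(0).round(2))
    print("gap y", (A[:,1].mean()-B[:,1].mean()).round(2),"mid-range",((A[:,1].min()+A[:,1].max()-B[:,1].min()-B[:,1].max())/2).round(2))
E
python3 - <<'E'
from h import *
c=pickle.load(open("w2.pkl","rb")); gap(c)
cv2.imwrite("pics/w2c.png",cv2.resize(c["color"][85:165,260:380],(720,480),interpolation=cv2.INTER_NEAREST))
E
```

```text
red 40 [74.6 -3.3] [83.3 -0.2] [78.95 -1.72]
blk 6 [ 62.5 -15. ] [ 67.2 -15. ] [ 64.87 -15.01]
gap y 13.3 mid-range 13.3
```

View pics/w2c.png

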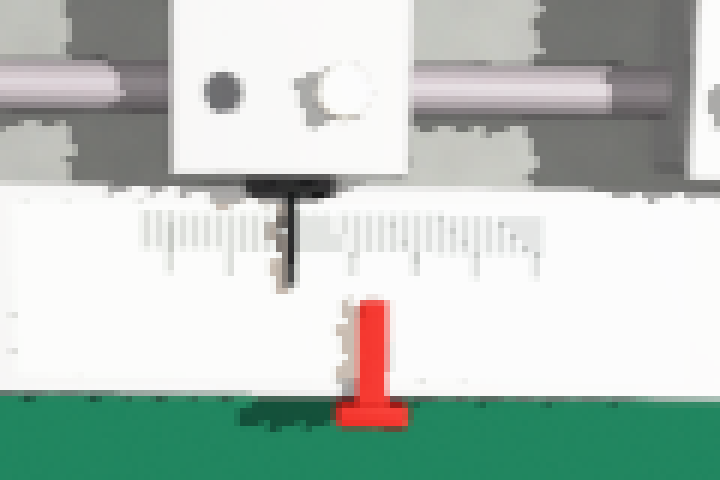

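The crop shows the pointer at crop x≈291 and the marker at 355-390 (centre 373). The gap is about 13.4 mm, or roughly 58 mm of rim travel. I'll go to the stroke start, 12 mm before the crown.

jog_arm(
  delta_pos=[
    [-4, 1, 0],
    [-9, 2.5, -1],
    [-14, 3.8, -4],
    [-16.6, 4.5, -8],
    [-16.6, 4.5, -12],
    [-16.6, 4.5, -14.2],
    [-16.6, 4.5, -14.2],
    [-16.6, 4.5, -14.2],
  ],
  turn=[0, 0, 0, 0, 0, 0, 0, 0],
  grip=[1, 1, 1, 1, 1, 1, 1, 1],
)

```text
time_s: 3.58
position: [0.5097, -0.1101, 0.0816]
tcp_rot: [[-0.936, 0.353, 0.001], [0.353, 0.936, -0.001], [-0.001, -0.0, -1.0]]
force: [0.1, 0.5, 0.9]
opening: 0.004
grasp_force: 0.0
```

Run:
```python
from rig import *
from h import *
q=read_state();print(q["time_s"],q["position"],q["force"])
t=capture("top"); s=capture("scene"); pickle.dump(s,open("s3.pkl","wb"))
a=s["color"][160:310,150:315]; b=t["color"][160:280,325:465]
cv2.imwrite("pics/c3.png",np.hstack([cv2.resize(a,(440,400),interpolation=2),cv2.resize(b,(350,400),interpolation=2)]))
print(proj(s,H(P0,[-45,-17,68])),proj(s,q["position"]))
```

```text
3.575 [ 0.50973546 -0.11013037  0.0816324 ] [0.11765127 0.52018675 0.92087342]
[[215.40896227 220.67990263]] [[208.78519908 219.41922821]]
```

View pics/c3.png

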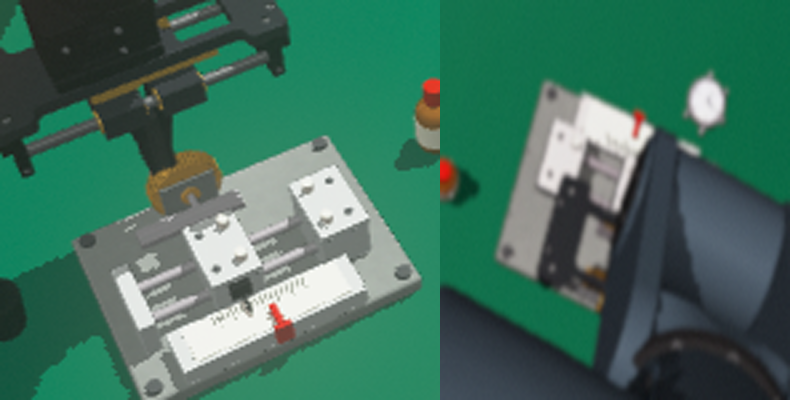

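The scene crop shows the closed fingertips just above the near-left side of the wheel, with pointer and marker still visible. The arm hides them in the top view. Descending gently to find contact.

jog_arm(
  delta_pos=[
    [0.15, 0.35, -0.4],
    [0.15, 0.35, -0.7],
    [0.15, 0.35, -0.9],
    [0.15, 0.35, -1.0],
    [0.15, 0.35, -1.0],
  ],
  turn=[0, 0, 0, 0, 0],
  grip=[1, 1, 1, 1, 1],
)

```text
time_s: 4.3
position: [0.5109, -0.1068, 0.0708]
tcp_rot: [[-0.935, 0.354, -0.0], [0.354, 0.935, 0.0], [0.0, 0.0, -1.0]]
force: [0.5, 0.6, 4.0]
opening: 0.005
grasp_force: 1.6
```

jog_arm(
  delta_pos=[
    [0, 0, -0.05],
    [0, 0, -0.05],
  ],
  turn=[0, 0],
  grip=[1, 1],
)

```text
time_s: 4.55
position: [0.5109, -0.1069, 0.0706]
tcp_rot: [[-0.935, 0.354, 0.0], [0.354, 0.935, -0.0], [-0.0, -0.0, -1.0]]
force: [-1.2, 0.6, 6.6]
opening: 0.002
grasp_force: 3.2
```

Contact gives 6.6 N at about 5 N/mm. First stroke: 20 mm along the holder's +y, then lift.

jog_arm(
  delta_pos=[
    [0.11, 0.28, 0],
    [0.26, 0.65, 0],
    [0.4, 1.02, 0],
    [0.55, 1.4, 0],
    [0.66, 1.68, 0],
    [0.7, 1.8, 0],
  ],
  turn=[0, 0, 0, 0, 0, 0],
  grip=[1, 1, 1, 1, 1, 1],
)

```text
time_s: 5.3
position: [0.518, -0.0889, 0.0707]
tcp_rot: [[-0.936, 0.353, 0.0], [0.353, 0.936, -0.001], [-0.001, -0.0, -1.0]]
force: [-1.1, 0.2, 5.5]
opening: 0.007
grasp_force: 2.6
```

```bash
cat > m.py <<'E'
from rig import *
from h import *
c0=pickle.load(open("s3.pkl","rb")); c=capture("scene")
q=read_state();print(q["time_s"],q["position"],q["force"].round(1))
# scene pointer shift by phase/template tracking of the pointer block, predicted px for jaw motion
e=lambda y:proj(c0,H(P0,[57,y,34.5]))[0]
u0=e(-16);print("px/mm",(e(-6)-u0)/10)
G=lambda k:cv2.cvtColor(k["color"],cv2.COLOR_BGR2GRAY)
x,y=u0.round().astype(int)
T=cv2.resize(G(c0)[y-7:y+10,x-8:x+9],None,fx=8,fy=8,interpolation=2)
S=cv2.resize(G(c)[y-30:y+25,x-20:x+45],None,fx=8,fy=8,interpolation=2)
r=cv2.matchTemplate(S,T,cv2.TM_CCOEFF_NORMED);_,v,_,l=cv2.minMaxLoc(r)
d=np.array([l[0]/8-12,l[1]/8-23]); k=(e(-6)-u0)/10
print("match",round(v,2),"shift px",d,"mm",d@k/(k@k))
E
python3 m.py
```

```text
5.35 [ 0.51803033 -0.08879074  0.07060018] [-1.2  0.1  6. ]
px/mm [ 0.52664849 -0.235499  ]
match 0.96 shift px [ 2. -1.] mm 3.872369847522854
```

jog_arm(
  delta_pos=[
    [0, 0, 1.0],
    [-0.35, -0.9, 1.0],
    [-0.7, -1.8, 0.9],
    [-0.7, -1.8, 0.4],
    [-0.7, -1.8, 0.1],
    [-0.7, -1.8, 0],
    [-0.7, -1.8, 0],
    [-0.6, -1.5, 0],
    [-0.42, -1.1, 0],
    [-0.25, -0.65, 0],
    [-0.1, -0.25, 0],
    [0, 0, 0],
  ],
  turn=[0, 0, 0, 0, 0, 0, 0, 0, 0, 0, 0, 0],
  grip=[1, 1, 1, 1, 1, 1, 1, 1, 1, 1, 1, 1],
)

```text
time_s: 6.85
position: [0.5179, -0.0885, 0.0706]
tcp_rot: [[-0.936, 0.353, 0.0], [0.353, 0.936, -0.0], [-0.0, -0.0, -1.0]]
force: [-1.0, 0.6, 4.8]
opening: 0.006
grasp_force: 2.3
```

```bash
python3 m.py
```

```text
6.9 [ 0.51801285 -0.08825239  0.07051315] [-0.9  0.6  6.7]
px/mm [ 0.52664849 -0.235499  ]
match 0.9 shift px [ 4.625 -2.25 ] mm 8.91063089351491
```

jog_arm(
  delta_pos=[
    [0, 0, 1.0],
    [-0.35, -0.9, 1.0],
    [-0.7, -1.8, 0.9],
    [-0.7, -1.8, 0.4],
    [-0.7, -1.8, 0.1],
    [-0.7, -1.8, 0],
    [-0.7, -1.8, 0],
    [-0.6, -1.5, 0],
    [-0.42, -1.1, 0],
    [-0.25, -0.65, 0],
    [-0.1, -0.25, 0],
    [0, 0, 0],
  ],
  turn=[0, 0, 0, 0, 0, 0, 0, 0, 0, 0, 0, 0],
  grip=[1, 1, 1, 1, 1, 1, 1, 1, 1, 1, 1, 1],
)

```text
time_s: 8.4
position: [0.5179, -0.0885, 0.0706]
tcp_rot: [[-0.936, 0.353, -0.0], [0.353, 0.936, -0.0], [-0.0, -0.0, -1.0]]
force: [-1.5, -0.4, 5.1]
opening: 0.009
grasp_force: 2.3
```

```bash
python3 m.py
```

```text
8.45 [ 0.51799928 -0.08829485  0.07054576] [-1.4 -0.6  5.5]
px/mm [ 0.52664849 -0.235499  ]
match 0.91 shift px [ 7.25  -3.375] mm 13.860443181743584
```

jog_arm(
  delta_pos=[
    [0, 0, 1],
    [0, 0, 4],
    [0, 0, 9],
    [4, -1.5, 14],
    [9, -3.7, 14.5],
    [14, -5.8, 15],
    [15.7, -6.5, 15],
    [15.7, -6.5, 15],
    [15.7, -6.5, 15],
  ],
  turn=[0, 0, 0, 0, 0, 0, 0, 0, 0],
  grip=[1, 1, 1, 1, 1, 1, 1, 1, 1],
)

```text
time_s: 9.57
position: [0.6735, -0.1531, 0.2195]
tcp_rot: [[-0.935, 0.353, -0.002], [0.353, 0.935, 0.001], [0.003, 0.0, -1.0]]
force: [0.1, 1.1, -0.6]
opening: 0.004
grasp_force: 0.0
```

Run:
```python
from rig import *
from h import *
c=capture("wrist"); pickle.dump(c,open("w4.pkl","wb")); gap(c)
cv2.imwrite("pics/w4c.png",cv2.resize(c["color"][85:165,260:380],(720,480),interpolation=cv2.INTER_NEAREST))
q=read_state();print(q["time_s"],q["position"])
```

```text
red 40 [74.5 -3.3] [83.1 -0.2] [78.82 -1.79]
blk 41 [54.8 -7.5] [56.8  5. ] [55.77 -1.11]
gap y -0.68 mid-range -0.53
9.625 [ 0.67354428 -0.15303087  0.21975083]
```

View pics/w4c.png

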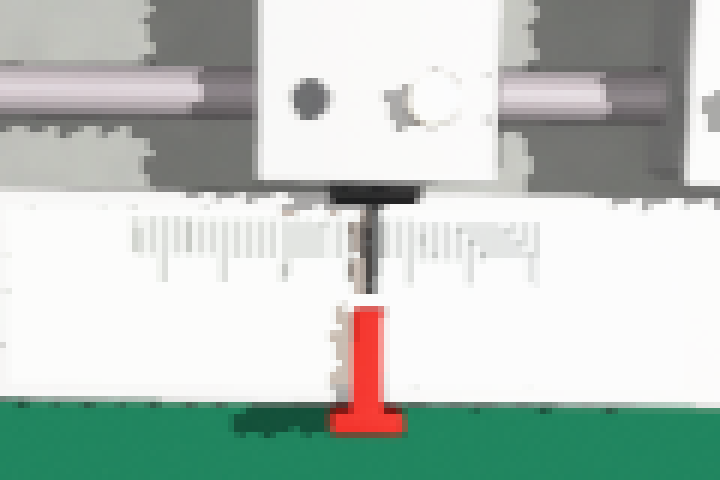

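The pointer is at crop x≈371 and the marker spans 352-384 (centre 368), so they line up to about 0.5 mm, well inside the marker's width. The hand is clear of everything.

```bash
python3 -c "from rig import *; print(hand_in())"
```

```text
the job is handed in; nothing more can be done
None
```

The job is handed in: three light fingertip strokes (readings of 5 to 7 N) rolled the wheel, and the jaw's pointer now stands in line with the red marker to about 0.5 mm, with the hand clear.

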